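Set the dry-food dispenser to its orange compartment and fit the filling funnel

ROBOT

A 7-joint arm with a two-finger parallel gripper is mounted at the origin on a cart in front of the work surface, level with it; the furniture and walls round the work are solid. World frame = base frame: x ahead of the robot, y to its left, z up, the work surface at z = 0. Lengths are in m, angles in rad, forces in N, time in s.
With the tool pointing down it reaches from about 0.4 to 0.925 m from the base axis. Payload 5.6 kg.
Tool frame: the origin (TCP) lies midway between the tips of the shut fingers; the grasp point (between the pads) lies 19 mm behind it; z points along the fingers, y is the line along which they close (so a half turn about z gives the same grasp; the last joint's range is limited). The gripper opens to 85 mm and grips with 20 to 120 N. Pads are 22 mm wide; open, the fingers measure 114 mm over their backs; the gripper's body (76 mm by 85 mm) begins 54 mm behind the grasp point. The pads swing forward as they close: fully open they stand 13 mm farther back than shut.
Start: joints at [-1.363, 0.468, -0.012, 1.603, 0.006, 1.071, -0.056], TCP at [0.161, 0.63, 0.208] pointing down, gripper open.
Joint ranges: [-2.53, 2.53], [-0.31, 2.02], [-1.57, 1.55], [0.28, 2.44], [-1.29, 4.43], [0.15, 1.84], [-2.92, 2.92]. Speed limits (rad/s): [2.57, 2.57, 3.14, 3.14, 3.14, 3.14, 3.14].

INTERFACE

Orientations are given as a rotation vector (axis times angle).
In Python, from workcell import observe, optics, workorder gives the robot as it stands.
- The arm moves only by the shell command python3 -m jog 'ROWS' [FORCE]. ROWS is JSON, a list of rows, each a list of 3 entries, a list of its own where there are three numbers: the shift along the tool's x, y, z in cm, then the turn, a rotation vector about the tool's x, y, z in degrees, then the closure in counts, from 0 (fully open) to 255 (shut). In form: [[[tx, ty, tz], [ax, ay, az], claw], ...]. A call has exactly 8 rows; each row is the pose to reach, as a shift and turn from the pose commanded when the call began, along the tool's axes at that moment; what a row does not reach only later rows make up. A row lasts 1/10 s, in which the tool goes at most 50 mm and 8.59 degrees, less where a joint would pass 70% of its speed; a pose out of reach is approached as far as the arm can. A call with a gripper value outside its range is refused whole. The fingers move at their own pace and stop on an object; FORCE is the grip in N (left out, the last holds). Time passes only in rows, so rows that repeat a pose let the fingers close, or fill a call up. It gives the time, the measured TCP pose, the force, the opening and the grip force at its end, in the units of the state.
- observe(): the state, without advancing time (a new reading comes with each control period).
- optics.camera(name): name is "scene" or "top" or "wrist"; returns the picture (400x640x3 uint8, red, green, blue); there is no depth.
- optics.get_calibration(name): a dict with "fx", "fy", "cx", "cy" (pixels), "rvec" (rotation vector, rad) and "tvec" (3), from world to camera coordinates, as OpenCV has them. Camera axes: x right, y down, z forward; pixel columns grow to the right and rows downward; lengths in m; the calibration is good to about 2 mm. A picture is of the moment at which its call begins: read the wrist's pose just before it. get_calibration takes no time and is no camera call; for the wrist camera it gives the pose at the moment of the call.
- workorder.sign_off(): hands the job in; it is judged then, once.
The state is a dict: "t": time; "qpos": joint angles; "qd": joint speeds; "joint_efforts": joint torques, N m; "eef_pos": TCP position; "eef_rot": TCP orientation; "force": force on the tool from outside, world axes, zero at the start; "ft_torque": the same for the moment, N m; "width": finger opening in m; "gripper_force": force on a finger pad.
Only numpy, scipy, OpenCV 4.12 (cv2) and the standard library are available. Lean on these libraries where they do the work, as an engineer would, in place of code of your own. Each camera call takes 0.05 s, during which the arm holds its last target. There are 200 camera calls.

TASK

Get the dry-food dispenser ready for refilling its orange compartment: press the knob down gently until you feel its stop, turn it while it is down until the orange sector fills the window in the lid, and let the knob spring back up so that the wheel is locked there. Then take the steel funnel out of the small glass bottle and seat its spout fully in the orange filling hole, upright with its collar flat on the orange sector, and leave it there. Never force the knob or the funnel, and leave the bottle and the other things around where they are.

Things in the scene. Friction and masses are not known exactly. Their poses are not given: they have to be found in the camera images.
- dispenser: Round dispenser for dry food, fixed to the worktop: clear drum 180 mm across on a grey foot, white lid whose top is 110 mm high. In the drum a wheel of seven compartments turns. Origin: centre of its underside, on the upright axis of wheel and knob; z up; its -x axis points from the axis to the middle of the window.
- window (a point): Middle of the fixed window in the lid, 58 mm from the axis, on the lid's top (z 110 mm). The window is a sector-shaped opening with a black edge, 36 to 80 mm from the axis and 49 degrees wide. The wheel's seven sectors, 51 degrees each, lie 10 mm below the lid's top; one at a time fills the window.
- neck (a point): Middle of the filling hole in the wheel's orange sector, 58 mm from the axis, on the sector's face (z 100 mm). Round, upright, 29 mm wide, 26 mm deep, bevelled edge; open only in the window (the other sectors are white or grey with caps). It starts 66 to 85 degrees clockwise, seen from above, of the window, so anticlockwise is the short way. It turns with the knob.
- knob: Press-and-turn knob in the middle of the lid: grey disc 48 mm across (upper face at z 125 mm) carrying an upright black grip bar 44 mm long, 12 mm wide, z 125 to 148 mm. An orange line marks the bar's end that points at the orange sector; the knob's -x axis points that way. Origin on the axis, at z 0 while the knob is up. A spring holds it up: 5.6 N, and 0.35 N more per mm pressed.
- knob_top (a point): Middle of the grip bar's top, on the axis; z 148 mm with the knob up, lower by as much as it is pressed. With the knob up, the wheel is blocked by a gate at each sector's station. Pressed down far enough it turns freely past them. Let go within about 3 degrees of a station, the knob springs up, centres itself and locks the wheel.
- lug: Hidden lug under the knob, moving with it (same origin as the knob), that meets the gates and a rubber stop; it stands 20 N. The depth at which it clears the gates changes from time to time, 4 to 12 mm of press, and cannot be seen: the stop (roughly 20 N per mm) is felt 1 mm deeper. Press until the force rises clearly over the spring's, then turn with the knob kept less than 0.8 mm above the stop.
- funnel: Small steel funnel, 62 mm high, 70 g. Origin: centre of the spout's lower end; z up. Spout 26 mm wide and 24 mm long with bevelled end, then a flat collar 38 mm across (24 to 28 mm up), a cone, and a straight round band 54 mm across, 46 to 62 mm up, to grip it by. It stands upright in the mouth of the glass bottle, collar on the bottle's rim.
- bottle: Small open glass bottle, 66 mm high, 55 mm across, mouth 30 mm wide, standing loose on the worktop; origin at the centre of its underside. It holds the funnel at the start.
- clip_jar: Glass clip-top jar with orange seal, 109 mm high, a bystander; origin at its underside.
- spice_jar_5: Glass spice jar with black cap, 41 mm across, 105 mm high, a bystander; origin at the centre of its underside.
- teaspoon_1: Steel teaspoon, 130 mm long, lying on the worktop, a bystander; origin at the middle of its underside.
Mind the look-alikes: they are no part of the job. What is shaped like the funnel but blue or red is not meant.

How it is judged:
On the way:
1. the orange sector stands in the window and the knob has sprung up, so that the wheel is locked (horizontal distance between neck and window below 0.003 m and z of knob_top in the frame of dispenser above 0.146 m), for 0.3 s.
At the end, for the whole second after the job is handed in: The orange sector's hole is within 3 mm of the middle of the window, the knob is up (bar top within 2 mm of 148 mm over the worktop) and so locked; the funnel's spout is in the hole within 4 mm of its middle and within 3 mm of its full depth (collar on the sector), upright within 0.1 rad, at rest (all of step 1 and horizontal distance between funnel and neck below 0.004 m and z of funnel in the frame of dispenser below 0.079 m and angle between funnel's own z axis and vertical below 0.1 rad and linear speed of funnel below 0.02 m/s); the robot touches nothing.
It fails at once if the knob's lug is forced against a gate or the stop with more than 20 N (contact force between lug and anything else above 20 N).
It fails at once if the funnel is forced against the dispenser with more than 20 N (contact force between funnel and dispenser above 20 N).
It fails at once if the bottle is pushed away by more than 40 mm or tipped (distance of bottle from where it was at the start of the episode above 0.04 m or angle between bottle's own z axis and vertical above 0.35 rad).
It fails at once if another thing around is moved by more than 25 mm (distance of any of clip_jar, spice_jar_5, teaspoon_1 from where it was at the start of the episode above 0.025 m).
It also fails if it takes over 72 s, if anything falls off the work surface, if the arm or the gripper's body presses on something with over 40 N, if the wrist force passes 120 N, or if a joint passes its speed limit or range.

## Working session

There is one attempt and no reset: what is moved stays moved. The work goes in short steps, Python scripts to look and compute and a shell command to move; the robot and the scene stay as the last step left them, time stands still between calls to the robot, and variables do not carry over. Pictures are saved under pics/ and viewed, at most 10 in all, crops included, and the job is handed in when it is done.

```bash
mkdir -p pics; ls; python3 - <<'E'
from workcell import observe, optics
import cv2
s=observe();print({k:s[k] for k in('t','eef_pos','eef_rot','force','width','qpos')})
a=optics.camera('top');b=optics.camera('scene')
for n,i in(('top',a),('scene',b)):
    cv2.imwrite(f'pics/{n}0.png',i[:,:,::-1]);print(n,optics.get_calibration(n))
E
```

```text
pics
{'t': 0.0, 'eef_pos': array([0.16124287, 0.62906345, 0.2068438 ]), 'eef_rot': array([-3.93060685e-01, -3.11680086e+00,  2.75275194e-03]), 'force': array([0.74939701, 0.38494315, 0.28090297]), 'width': 0.08507713524163234, 'qpos': array([-1.36298763,  0.46836003, -0.01159626,  1.60363734,  0.00598867,
        1.07138537, -0.05631224])}
top {'fx': 414.18382357193093, 'fy': 414.18382357193093, 'cx': 324.6913186392746, 'cy': 209.92340676312426, 'rvec': array([ 2.10038673, -2.14738012,  0.15848793]), 'tvec': array([-0.02345952,  0.5490907 ,  1.43169995])}
scene {'fx': 384.1862675024565, 'fy': 384.1862675024565, 'cx': 323.59168556076526, 'cy': 199.1056638407665, 'rvec': array([ 1.98534786, -1.11617604,  0.55957976]), 'tvec': array([-0.32099385,  0.34414402,  0.74135415])}
```

View pics/top0.png

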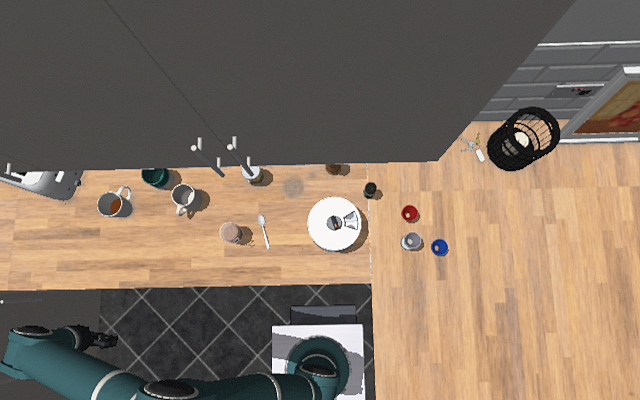

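View pics/scene0.png

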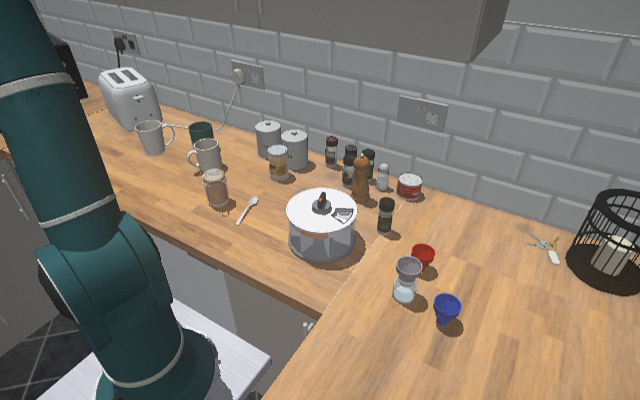

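Top: candidates are the steel funnel (411,241), red (410,213) and blue (440,247) look-alikes; the dispenser is at (334,224). Scene: steel funnel in bottle (408,268), red (423,256), blue (447,308). I choose the steel one and check it in a close crop.

```bash
cat > h.py <<'E'
import numpy as np,cv2
from workcell import observe, optics
from scipy.spatial.transform import Rotation as R
def ray(c,u,v,z):
    Rm=cv2.Rodrigues(c['rvec'])[0];o=-Rm.T@c['tvec']
    d=Rm.T@np.array([(u-c['cx'])/c['fx'],(v-c['cy'])/c['fy'],1]);return o+d*(z-o[2])/d[2]
def proj(c,P):
    K=np.array([[c['fx'],0,c['cx']],[0,c['fy'],c['cy']],[0,0,1]])
    return cv2.projectPoints(np.array(P,float).reshape(-1,3),c['rvec'],c['tvec'],K,None)[0].reshape(-1,2)
E
python3 - <<'E'
import cv2,numpy as np
from h import *
t=cv2.imread('pics/top0.png');s=cv2.imread('pics/scene0.png')
a=cv2.resize(t[185:265,300:460],None,fx=5,fy=5,interpolation=cv2.INTER_CUBIC)
cv2.imwrite('pics/c0.png',a)
b=cv2.resize(s[180:340,280:480],None,fx=3.7,fy=3.7,interpolation=cv2.INTER_CUBIC);cv2.imwrite('pics/c1.png',b)
c=optics.get_calibration('top')
print(ray(c,334,224,.11),ray(c,411,240.5,.09))
print('cam',ray(c,334,224,1.4))
E
```

```text
[ 0.48837318 -0.06735312  0.11      ] [ 0.428395   -0.32790326  0.09      ]
cam [ 0.31355441 -0.06275047  1.4       ]
```

View pics/c0.png

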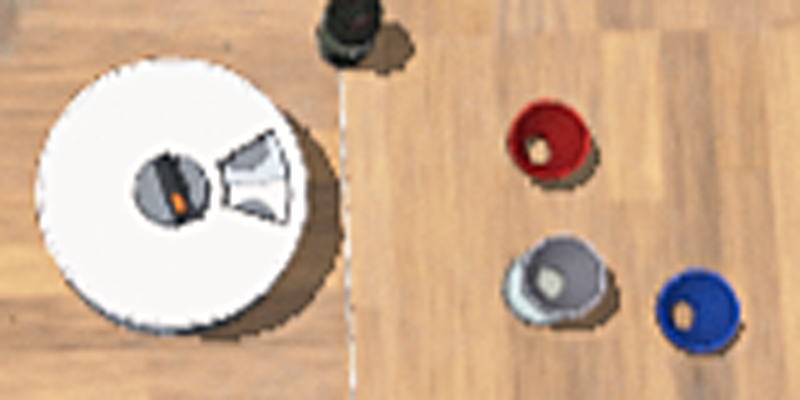

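View pics/c1.png

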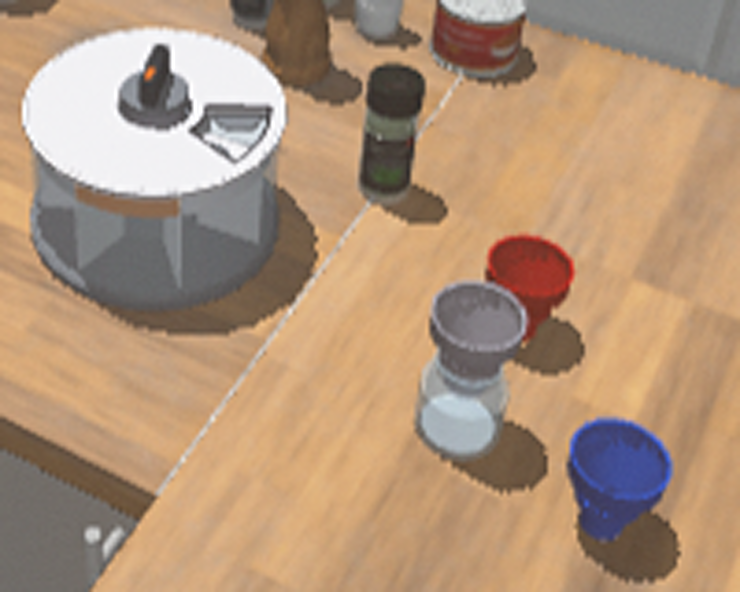

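Top crop: axis at crop (172,189), window (258,181), and the orange line at the lower bar end (180,205). The steel funnel's rim is at (567,275) and it sits in the glass bottle, with red and blue standing apart, so the choice is confirmed. Next I work out the geometry for the first move.

```bash
cat >> h.py <<'E'
def plan(target,yaw_y,frompose=None):
    """shift (cm, tool axes) and turn about tool z (deg) from present pose to target with tool down and tool-y at yaw_y deg"""
    s=observe();p,Rm=(s['eef_pos'],R.from_rotvec(s['eef_rot'])) if frompose is None else frompose
    a=np.radians(yaw_y);y=np.array([np.cos(a),np.sin(a),0]);z=np.array([0,0,-1.]);x=np.cross(y,z)
    T=R.from_matrix(np.c_[x,y,z])
    return np.round(Rm.inv().apply(np.array(target)-p)*100,2),np.round(np.degrees((Rm.inv()*T).as_rotvec()),2)
E
python3 - <<'E'
from h import *
c=optics.get_calibration('top')
g=lambda u,v,z:ray(c,300+u/5-.4,185+v/5-.4,z)
print('axis',g(172,189,.125),'win',g(258,180,.10),'funnel rim',g(567,277,.104))
print('bar ends',g(165,156,.148),g(181,211,.148))
k=g(172,189,.125);w=g(258,180,.1);d=w-k;print('win ang',np.degrees(np.arctan2(d[1],d[0])),np.linalg.norm(d[:2]))
print('cab edge',[ray(c,300,165,z) for z in(.4,.6,.8)])
w=optics.get_calibration('wrist');s=observe();T=R.from_rotvec(s['eef_rot'])
Rm=cv2.Rodrigues(w['rvec'])[0];o=-Rm.T@w['tvec'];print('cam in tool',T.inv().apply(o-s['eef_pos']),'axis',T.inv().apply(Rm[2]),w['fx'])
for f in (1/3,2/3,1): print(f,plan(s['eef_pos']+f*(np.array([.43,-.068,.33])-s['eef_pos']),75.6-f*84))
E
```

```text
axis [ 0.4917547  -0.06742985  0.125     ] win [ 0.50007527 -0.12640294  0.1       ] funnel rim [ 0.42865483 -0.33207213  0.104     ]
bar ends [ 0.51069204 -0.06324511  0.148     ] [ 0.47378653 -0.07291976  0.148     ]
win ang -81.96909469728345 0.05955717889676481
cab edge [array([0.61519581, 0.02339097, 0.4       ]), array([0.55796223, 0.00783387, 0.6       ]), array([ 0.50072864, -0.00772322,  0.8       ])]
cam in tool [ 0.08107803  0.00044612 -0.16554329] axis [-3.16975080e-01 -1.73812088e-04  9.48433850e-01] 350.881782796964
0.3333333333333333 (array([-14.45, -20.29,  -4.07]), array([-0.09,  0.03, 28.03]))
0.6666666666666666 (array([-28.89, -40.59,  -8.14]), array([-8.000e-02,  5.000e-02,  5.603e+01]))
1 (array([-43.34, -60.88, -12.2 ]), array([-7.000e-02,  7.000e-02,  8.403e+01]))
```

```bash
python3 - <<'E'
from h import *
print(plan([.36,.33,.30],33.6))
y=np.radians(33.6);T=R.from_matrix(np.c_[[-np.sin(y),np.cos(y),0],[np.cos(y),np.sin(y),0],[0,0,-1.]]).as_matrix()
T=np.c_[np.cross([np.cos(y),np.sin(y),0],[0,0,-1]),[np.cos(y),np.sin(y),0],[0,0,-1.]]
print(plan([.49,-.068,.30],-20,(np.array([.36,.33,.30]),R.from_matrix(T))))
E
```

```text
(array([-26.68, -24.06,  -9.27]), array([-9.000e-02,  4.000e-02,  4.203e+01]))
(array([-40.34, -11.2 ,   0.  ]), array([ 0. ,  0. , 53.6]))
```

```bash
python3 -m jog '[[[-2,-2,-1.5],[0,0,3],0],[[-5,-5,-3],[0,0,8],0],[[-9,-8,-5],[0,0,14],0],[[-12.5,-11.5,-6.5],[0,0,20],0],[[-16,-15,-8],[0,0,26],0],[[-20,-18.5,-9],[0,0,32],0],[[-23.5,-21.5,-9.3],[0,0,38],0],[[-26.7,-24,-9.3],[0,0,42],0]]' 20
python3 -m jog '[[[-4,-1,0],[0,0,6],0],[[-8,-2,0],[0,0,13],0],[[-12.5,-3,0],[0,0,20],0],[[-17,-4.5,0],[0,0,27],0],[[-21.5,-6,0],[0,0,34],0],[[-26,-7,0],[0,0,41],0],[[-30,-8,0],[0,0,48],0],[[-34,-9.5,0],[0,0,53],0]]'
python3 -m jog '[[[-2,-0.5,0],[0,0,0],0],[[-4,-1.5,0],[0,0,0],0],[[-4,-1.5,0],[0,0,0],0],[[-4,-1.5,0],[0,0,0],0],[[-4,-1.5,0],[0,0,0],0],[[-4,-1.5,0],[0,0,0],0],[[-4,-1.5,0],[0,0,0],0],[[-4,-1.5,0],[0,0,0],0]]'
python3 - <<'E'
from h import *
s=observe();print(s['t'],s['eef_pos'],s['eef_rot'],s['qpos'],s['force'])
i=optics.camera('wrist');cv2.imwrite('pics/w0.png',i[:,:,::-1]);np.save('w0.npy',optics.get_calibration('wrist'),allow_pickle=True)
E
```

```text
t: 0.9
eef_pos: [0.3613, 0.329, 0.3015]
eef_rot: [1.489, 2.766, 0.002]
force: [0.8, 0.4, -0.7]
width: 0.0855
gripper_force: 0.0
t: 1.7
eef_pos: [0.4699, -0.0064, 0.3008]
eef_rot: [2.567, 1.811, 0.001]
force: [-0.1, 1.8, 0.9]
width: 0.0854
gripper_force: 0.0
t: 2.5
eef_pos: [0.4423, -0.0372, 0.3007]
eef_rot: [2.563, 1.817, -0.001]
force: [-0.6, 0.5, -0.5]
width: 0.0859
gripper_force: 0.0
2.5 [ 0.44230547 -0.03721939  0.30068925] [ 2.56275926e+00  1.81694219e+00 -5.14523853e-04] [-0.64185179 -0.01875342  0.65521231  1.99746732  0.01276107  1.15923513
 -0.32917503] [-0.64979796  0.47154204 -0.52321472]
```

View pics/w0.png

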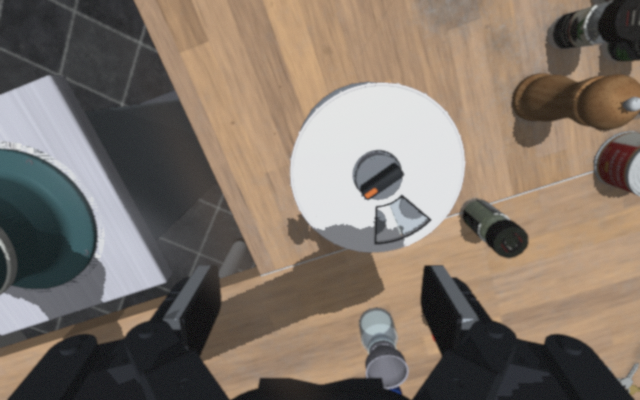

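Wrist view: lid centre about (378,167), knob (379,175), orange mark (371,192), window (402,219). The funnel (385,363) is below.

```bash
python3 - <<'E'
from h import *
c=np.load('w0.npy',allow_pickle=True).item()
i=cv2.imread('pics/w0.png');h=cv2.cvtColor(i,cv2.COLOR_BGR2HSV)
w=cv2.inRange(h,(0,0,170),(180,40,255));w[:60]=0;w[260:]=0;w[:,:270]=0;w[:,480:]=0
cn=max(cv2.findContours(w,cv2.RETR_EXTERNAL,cv2.CHAIN_APPROX_NONE)[0],key=cv2.contourArea)
print('lid hull',cv2.fitEllipse(cv2.convexHull(cn)), 'n',cv2.contourArea(cn))
roi=np.zeros_like(w);cv2.circle(roi,(379,175),32,255,-1)
def cen(m):
    ys,xs=np.nonzero(m);return xs.mean(),ys.mean(),len(xs)
disc=cv2.bitwise_and(roi,cv2.inRange(i,(0,0,0),(140,140,255)))
n,l,st,ce=cv2.connectedComponentsWithStats(disc);k=1+st[1:,4].argmax();print('disc',st[k],ce[k])
o=cen(cv2.bitwise_and(roi,cv2.inRange(h,(3,150,120),(20,255,255))));print('orange',o)
b=cv2.bitwise_and(roi,cv2.inRange(h,(0,0,0),(180,255,60)));b|=cv2.bitwise_and(roi,cv2.inRange(h,(3,150,120),(20,255,255)))
print('bar',cv2.minAreaRect(np.argwhere(b>0)[:,::-1].astype(np.float32)))
# predictions
A=np.array([.4917,-.0674])
def circ(A,r,z):
    a=np.linspace(0,6.28,60);return np.c_[A[0]+r*np.cos(a),A[1]+r*np.sin(a),0*a+z]
for nm,r,z in(('lid',.09,.11),('disc',.024,.125)):
    print(nm,cv2.fitEllipse(proj(c,circ(A,r,z)).astype(np.float32)))
print('lid c',ray(c,378,167,.11),'orange',ray(c,o[0],o[1],.146),'win',ray(c,402,219,.10),'mark-top',proj(c,[[*A,.148]]))
for th in(-80,-83,-86):
  t=np.radians(th);print(th,[proj(c,[[A[0]+r*np.cos(t+s*np.radians(24.5)),A[1]+r*np.sin(t+s*np.radians(24.5)),.11]])[0].round(1) for r in(.036,.08) for s in(-1,1)])
j=cv2.resize(i[70:270,270:490],None,fx=3.6,fy=3,interpolation=cv2.INTER_CUBIC)
cv2.imwrite('pics/c2.png',cv2.resize(i[130:260,320:480],None,fx=5,fy=4.6,interpolation=cv2.INTER_CUBIC))
E
```

```text
lid hull ((377.50836181640625, 167.15289306640625), (168.72216796875, 177.8136749267578), 67.52921295166016) n 20003.0
disc [ 354  150   50   50 1865] [377.32439678 174.41126005]
orange (np.float64(370.758064516129), np.float64(192.67741935483872), 62)
bar ((380.810546875, 180.65184020996094), (15.023406982421875, 43.828365325927734), 54.86581039428711)
lid ((374.3985290527344, 168.1514434814453), (165.10748291015625, 174.7958984375), 60.715328216552734)
disc ((376.2585754394531, 177.96798706054688), (45.41279602050781, 48.32232666015625), 62.8209342956543)
lid c [ 0.49790317 -0.06086704  0.11      ] orange [ 0.48140187 -0.0725975   0.146     ] win [ 0.50723045 -0.13015786  0.1       ] mark-top [[379.90509751 184.93729588]]
-80 [array([375.3, 206.8]), array([400.4, 193.9]), array([376.7, 243.6]), array([431.2, 216.6])]
-83 [array([373.5, 206.9]), array([399.2, 195.3]), array([372.9, 243.8]), array([428.6, 219.4])]
-86 [array([371.8, 206.9]), array([397.9, 196.5]), array([369.2, 243.8]), array([425.8, 222.1])]
```

View pics/c2.png

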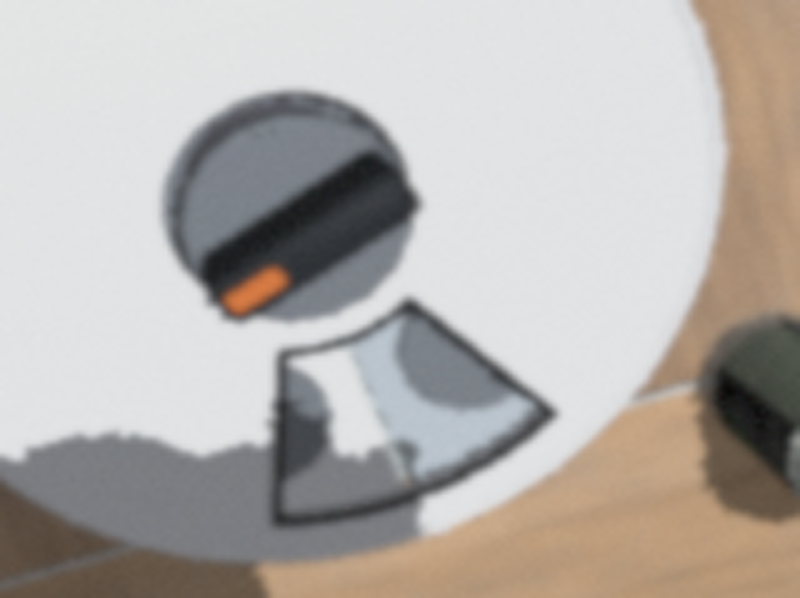

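```bash
python3 - <<'E'
from h import *
from scipy.optimize import least_squares
c=np.load('w0.npy',allow_pickle=True).item()
for a,b in(((367,199.6),(404,174.6)),((361,187.6),(394,162.6))):
    p,q=ray(c,*a,.146),ray(c,*b,.146);d=p-q;print('bar ang',np.degrees(np.arctan2(d[1],d[0])),np.linalg.norm(d),(p+q)/2)
el=((377.508,167.153),(168.7,177.8),67.5)
pts=np.array(cv2.ellipse2Poly((0,0),(1,1),0,0,1,1))
a=np.linspace(0,2*np.pi,90)
def f(x):
    P=np.c_[x[0]+.09*np.cos(a),x[1]+.09*np.sin(a),0*a+.11];e=cv2.fitEllipse(proj(c,P).astype(np.float32));return np.array(e[0])-el[0]
A=least_squares(f,[.49,-.065],diff_step=1e-3).x;print('lid axis',A)
# window corners from crop
W=np.array([[282,353],[408,303],[278,522],[552,412]])/[5,4.6]+[320,130]-.4
P=np.array([ray(c,*w,.11) for w in W]);d=P[:,:2]-A;print(np.degrees(np.arctan2(d[:,1],d[:,0])),np.hypot(*d.T))
def g(x):
    r=[]
    for w,(rr,s) in zip(P,((.036,-1),(.036,1),(.08,-1),(.08,1))):
        t=x[2]+s*np.radians(24.5);r+=[w[0]-x[0]-rr*np.cos(t),w[1]-x[1]-rr*np.sin(t)]
    return r
s=least_squares(g,[*A,-1.4]);print('window fit',s.x[:2],np.degrees(s.x[2]),s.cost)
print(plan([*(A*.7+.3*np.array([.4917,-.0674])),.22],-75))
E
```

```text
bar ang -163.00104465977168 0.04196663562821565 [ 0.49602789 -0.07197851  0.146     ]
bar ang -160.1742888692403 0.03849894668224983 [ 0.49219947 -0.05811467  0.146     ]
lid axis [ 0.49505428 -0.06745576]
[-108.39447055  -61.09293603 -107.98843617  -59.69030277] [0.03636715 0.03606907 0.08011372 0.07921981]
window fit [ 0.4941839  -0.06770815] -83.28645552180129 6.921571425324839e-07
(array([-1.12,  5.88,  8.07]), array([1.000e-02, 2.000e-02, 5.566e+01]))
```

```bash
python3 -m jog '[[[-0.2,1,1.5],[0,0,7],0],[[-0.4,2,3],[0,0,15],0],[[-0.6,3,4.5],[0,0,23],0],[[-0.8,4,6],[0,0,31],0],[[-1,5,7],[0,0,39],0],[[-1.1,5.9,7.6],[0,0,46],0],[[-1.1,5.9,8],[0,0,52.7],0],[[-1.1,5.9,8],[0,0,52.7],0]]' 20
python3 -m jog '[[[0,0,0],[0,0,0],100],[[0,0,0],[0,0,0],130],[[0,0,0],[0,0,0],150],[[0,0,0],[0,0,0],150],[[0,0,0],[0,0,0],150],[[0,0,0],[0,0,0],150],[[0,0,0],[0,0,0],150],[[0,0,0],[0,0,0],150]]'
python3 - <<'E'
from h import *
s=observe();print(s['t'],s['eef_pos'],s['eef_rot'],s['qpos'],s['force'],s['width'])
i=optics.camera('wrist');cv2.imwrite('pics/w1.png',i[:,:,::-1]);c=optics.get_calibration('wrist');np.save('w1.npy',c,allow_pickle=True)
print('axis top predicted',proj(c,[[.4944,-.0675,.148],[.4944,-.0675,.125]]))
T=R.from_rotvec(s['eef_rot']);print('tcp',proj(c,[s['eef_pos']]),'tcp axis at .148',proj(c,[s['eef_pos']+T.apply([0,0,.0+s['eef_pos'][2]-.148])]),'yaw y',T.apply([0,1,0]))
E
```

```text
t: 3.35
eef_pos: [0.4939, -0.0676, 0.22]
eef_rot: [3.103, 0.489, -0.003]
force: [0.2, 0.0, -0.1]
width: 0.0853
gripper_force: 0.0
t: 4.15
eef_pos: [0.4942, -0.0675, 0.2208]
eef_rot: [-3.103, -0.49, -0.0]
force: [0.9, 0.7, -0.5]
width: 0.0351
gripper_force: 0.0
4.15 [ 0.49419807 -0.06751141  0.22080246] [-3.10316565e+00 -4.89613570e-01 -1.09096806e-04] [-0.59956396  0.22540632  0.7771468   1.9910365  -0.18784065  0.99658391
 -0.99016703] [ 0.85048241  0.69189774 -0.50100264] 0.03505018178895959
axis top predicted [[320.63438154 200.39078636]
 [320.61190502 190.8156185 ]]
tcp [[320.64246388 246.09351897]] tcp axis at .148 [[320.56014195 200.64123725]] yaw y [ 3.07892760e-01 -9.51421067e-01 -2.78304555e-05]
```

View pics/w1.png

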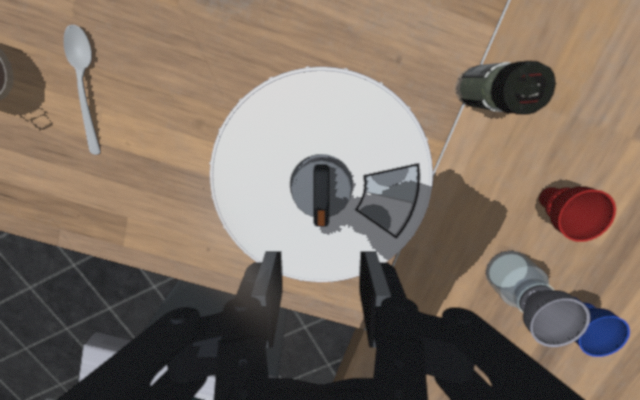

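Wrist view: the bar is upright at x≈321, between the pads (281 and 360). The orange mark is at (321,217) and the disc centre at (321,187), so alignment is within about 1 mm. I descend and grip.

```bash
python3 -m jog '[[[0,0,1.5],[0,0,0],150],[[0,0,3],[0,0,0],150],[[0,0,4.5],[0,0,0],150],[[0,0,6],[0,0,0],150],[[0,0,7],[0,0,0],150],[[0,0,8],[0,0,0],150],[[0,0,8.8],[0,0,0],150],[[0,0,9.2],[0,0,0],150]]' 20
python3 -m jog '[[[0,0,0],[0,0,0],150],[[0,0,0],[0,0,0],190],[[0,0,0],[0,0,0],210],[[0,0,0],[0,0,0],225],[[0,0,0],[0,0,0],255],[[0,0,0],[0,0,0],255],[[0,0,0],[0,0,0],255],[[0,0,0],[0,0,0],255]]' 50
python3 -c "
from h import *
s=observe();print(s['force'],s['ft_torque'],s['eef_pos'],s['width'],s['gripper_force'])"
```

```text
t: 5.0
eef_pos: [0.494, -0.0675, 0.1282]
eef_rot: [-3.103, -0.489, 0.001]
force: [-0.1, 0.3, -0.4]
width: 0.0352
gripper_force: 0.0
t: 5.8
eef_pos: [0.4942, -0.0675, 0.1288]
eef_rot: [-3.103, -0.49, -0.0]
force: [-1.2, -0.2, 0.7]
width: -0.0
gripper_force: 0.0
[-1.17471712 -0.15492732  0.7000487 ] [0.01671358 0.02985526 0.00650021] [ 0.49419161 -0.06750317  0.12880719] -2.903285630391606e-05 0.0
```

The fingers shut on nothing, so I look before anything else.

```bash
python3 - <<'E'
from h import *
i=optics.camera('wrist');j=optics.camera('scene')[:,:,::-1];cv2.imwrite('pics/w2.png',np.hstack([i[100:400,150:500,::-1],cv2.resize(j[150:290,250:390],(420,300))]).copy())
E
```

```text
(no output)
```

View pics/w2.png

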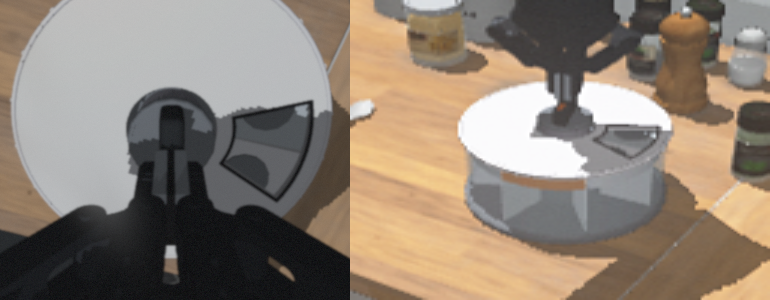

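```bash
python3 - <<'E'
from h import *
s=observe();c2=optics.get_calibration('wrist');c1=np.load('w1.npy',allow_pickle=True).item()
T=R.from_rotvec(s['eef_rot'])
u=T.apply([1,0,0]);A=np.array([.4942,-.0675,0])
print('t',s['t'],s['width'],'tcp',proj(c2,[s['eef_pos'],s['eef_pos']-T.apply([0,0,.019])]).round(0).tolist())
for n,c in(('w1',c1),('w2',c2)):
    for z in(.125,.148): print(n,z,'far/near bar ends',[proj(c,[A+k*u*.022+[0,0,z]])[0].round(0) for k in(1,-1)])
    print('disc L/R',proj(c,[A+T.apply([0,k*.024,0])+[0,0,.125] for k in(1,-1)]).round(0).tolist(),'lid',proj(c,[A+T.apply([0,k*.09,0])+[0,0,.11] for k in(1,-1)]).round(0).tolist())
E
```

```text
t 5.9 -0.00010558578910106739 tcp [[321.0, 246.0], [321.0, 264.0]]
w1 0.125 far/near bar ends [array([321., 163.]), array([321., 217.])]
w1 0.148 far/near bar ends [array([321., 171.]), array([321., 229.])]
disc L/R [[351.0, 191.0], [290.0, 191.0]] lid [[430.0, 186.0], [211.0, 186.0]]
w2 0.125 far/near bar ends [array([321., 204.]), array([321., 279.])]
w2 0.148 far/near bar ends [array([321., 221.]), array([321., 304.])]
disc L/R [[366.0, 243.0], [275.0, 243.0]] lid [[478.0, 231.0], [163.0, 231.0]]
```

```bash
python3 - <<'E'
from h import *
i=optics.camera('wrist')[:,:,::-1];j=optics.camera('scene')[:,:,::-1]
L=lambda im:np.clip(255*(im/255.)**.5,0,255).astype(np.uint8)
cv2.imwrite('pics/w3.png',np.hstack([cv2.resize(L(i[190:320,260:380]),(400,433),interpolation=cv2.INTER_CUBIC),cv2.resize(L(j[160:225,290:350]),(400,433),interpolation=cv2.INTER_CUBIC)]))
E
```

```text
(no output)
```

View pics/w3.png

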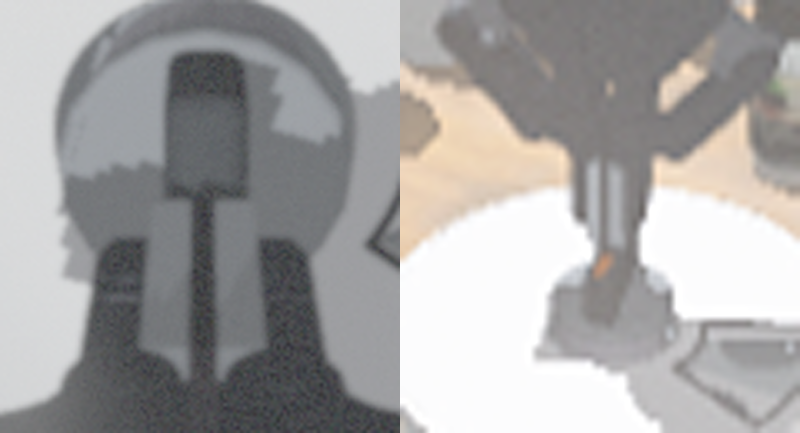

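```bash
python3 - <<'E'
from h import *
s=observe();c=optics.get_calibration('scene');T=R.from_rotvec(s['eef_rot']);w=optics.get_calibration('wrist')
for z in (0,-.01,-.02,-.03): print(z,'scene',proj(c,[s['eef_pos']+T.apply([0,0,z])]).round(1).tolist(),'wrist x=+11,0,-11',proj(w,[s['eef_pos']+T.apply([x,.004,z]) for x in(.011,0,-.011)]).round(0).tolist())
A=np.array([.4942,-.0675,0]);u=T.apply([1,0,0])
print('bar top far/near, base far/near',proj(c,[A+k*u*.022+[0,0,z] for z in(.148,.125) for k in(1,-1)]).round(1).tolist())
E
```

```text
0 scene [[321.0, 202.5]] wrist x=+11,0,-11 [[329.0, 227.0], [328.0, 246.0], [328.0, 265.0]]
-0.01 scene [[321.0, 199.3]] wrist x=+11,0,-11 [[329.0, 235.0], [329.0, 255.0], [329.0, 275.0]]
-0.02 scene [[320.9, 196.2]] wrist x=+11,0,-11 [[329.0, 244.0], [329.0, 265.0], [329.0, 286.0]]
-0.03 scene [[320.9, 192.9]] wrist x=+11,0,-11 [[330.0, 254.0], [330.0, 277.0], [330.0, 298.0]]
bar top far/near, base far/near [[323.0, 191.4], [318.8, 201.6], [323.0, 198.6], [318.9, 208.9]]
```

The shut pads seem to end right on the bar's top in both views, so the tips appear to be about 19 mm shorter than the TCP. I test this by touch with a 3 mm lowering, which is less than the earliest possible stop.

```bash
python3 -m jog '[[[0,0,0.05],[0,0,0],255],[[0,0,0.1],[0,0,0],255],[[0,0,0.15],[0,0,0],255],[[0,0,0.2],[0,0,0],255],[[0,0,0.25],[0,0,0],255],[[0,0,0.3],[0,0,0],255],[[0,0,0.3],[0,0,0],255],[[0,0,0.3],[0,0,0],255]]' 20
```

```text
t: 6.8
eef_pos: [0.4942, -0.0675, 0.1258]
eef_rot: [-3.103, -0.489, -0.0]
force: [0.5, 0.2, 0.6]
width: 0.0001
gripper_force: 0.0
```

```bash
python3 - <<'E'
from h import *
i=optics.camera('wrist')[:,:,::-1];cv2.imwrite('pics/w4.png',i)
a=cv2.imread('pics/w2.png');g=lambda r:r.astype(int).mean(2)
# w2 crop offset (150,100)
for col in((306,314),(326,334)):
    print(col,'now',np.round(g(i[238:262,col[0]:col[1]]).mean(1)).astype(int),'\n old',np.round(g(a[138:162,col[0]-150:col[1]-150]).mean(1)).astype(int))
print('row 265 now',g(i[263:267,295:348]).mean(0).astype(int),'\nold',g(a[163:167,145:198]).mean(0).astype(int))
E
```

```text
(306, 314) now [53 47 46 43 42 43 43 43 41 39 38 42 53 61 64 64 64 65 65 65 64 64 65 64] 
 old [60 54 47 44 44 44 42 40 39 36 38 44 53 61 64 65 65 64 64 64 64 65 64 65]
(326, 334) now [35 36 35 37 35 36 35 36 35 36 32 37 50 62 64 64 64 64 64 64 64 64 63 64] 
 old [36 36 36 35 36 35 34 31 29 26 24 37 51 62 63 65 64 65 65 64 64 64 64 64]
row 265 now [23 20 20 21 17 21 21 25 31 46 58 64 63 64 64 63 63 64 64 63 61 54 33 20
 14 16 17 19 23 42 56 63 63 64 63 65 64 61 59 58 57 54 40 27 19 19 21 21
 19 21 21 19 20] 
old [20 21 22 22 17 19 20 22 28 45 59 62 63 64 65 64 64 64 65 63 62 55 37 22
 17 18 19 18 27 42 58 63 62 65 64 64 64 64 64 63 61 53 41 25 20 17 19 18
 18 17 19 17 18]
```

The pad tip row is fixed at 250 relative to the tool and has not moved in the picture. So the tips really do end about 25 mm behind the reported TCP. I feel for the bar top to calibrate this.

```bash
python3 -m jog '[[[0,0,0.05],[0,0,0],255],[[0,0,0.1],[0,0,0],255],[[0,0,0.15],[0,0,0],255],[[0,0,0.2],[0,0,0],255],[[0,0,0.25],[0,0,0],255],[[0,0,0.3],[0,0,0],255],[[0,0,0.4],[0,0,0],255],[[0,0,0.4],[0,0,0],255]]' 20
```

```text
t: 7.65
eef_pos: [0.4943, -0.0675, 0.1221]
eef_rot: [-3.103, -0.489, -0.0]
force: [-1.6, 1.5, 6.5]
width: 0.0
gripper_force: 2.9
```

Contact is confirmed: the bar top is met with the TCP at about 0.124, so the tip is at TCP + 24 mm in z. I back off, open, descend to TCP 0.104 and grip.

```bash
python3 -m jog '[[[0,0,-0.5],[0,0,0],255],[[0,0,-1.2],[0,0,0],255],[[0,0,-1.2],[0,0,0],150],[[0,0,-1.2],[0,0,0],150],[[0,0,-1.2],[0,0,0],150],[[0,0,-1.2],[0,0,0],150],[[0,0,-1.2],[0,0,0],150],[[0,0,-1.2],[0,0,0],150]]' 20
python3 -m jog '[[[0,0,0.4],[0,0,0],150],[[0,0,0.9],[0,0,0],150],[[0,0,1.4],[0,0,0],150],[[0,0,1.9],[0,0,0],150],[[0,0,2.4],[0,0,0],150],[[0,0,2.8],[0,0,0],150],[[0,0,2.9],[0,0,0],150],[[0,0,2.9],[0,0,0],150]]' 20
python3 -m jog '[[[0,0,0],[0,0,0],180],[[0,0,0],[0,0,0],200],[[0,0,0],[0,0,0],220],[[0,0,0],[0,0,0],240],[[0,0,0],[0,0,0],255],[[0,0,0],[0,0,0],255],[[0,0,0],[0,0,0],255],[[0,0,0],[0,0,0],255]]' 40
python3 -c "
from h import *
s=observe();print(s['force'],s['ft_torque'],s['eef_pos'],s['width'],s['gripper_force'])"
```

```text
t: 8.45
eef_pos: [0.4941, -0.0675, 0.1337]
eef_rot: [3.103, 0.489, -0.0]
force: [0.4, -1.1, 0.5]
width: 0.0354
gripper_force: 0.0
t: 9.25
eef_pos: [0.4941, -0.0676, 0.1046]
eef_rot: [3.103, 0.489, -0.001]
force: [0.9, -0.3, -0.0]
width: 0.0353
gripper_force: 0.0
t: 10.05
eef_pos: [0.4945, -0.0678, 0.1051]
eef_rot: [3.103, 0.489, 0.001]
force: [-0.5, -1.6, 5.0]
width: 0.0108
gripper_force: 42.1
[-0.47394166 -1.55014747  5.03261079] [-0.38835965  0.10534888 -0.04358581] [ 0.49453242 -0.06780102  0.1050866 ] 0.01075793061961958 42.052515149116516
```

Gripped: width 10.8 mm at 42 N. Now I press stepwise and watch the force.

```bash
python3 -m jog '[[[0,0,0.05],[0,0,0],255],[[0,0,0.1],[0,0,0],255],[[0,0,0.15],[0,0,0],255],[[0,0,0.2],[0,0,0],255],[[0,0,0.25],[0,0,0],255],[[0,0,0.3],[0,0,0],255],[[0,0,0.35],[0,0,0],255],[[0,0,0.4],[0,0,0],255]]' 40
python3 -m jog '[[[0,0,0.02],[0,0,0],255],[[0,0,0.04],[0,0,0],255],[[0,0,0.06],[0,0,0],255],[[0,0,0.06],[0,0,0],255],[[0,0,0.06],[0,0,0],255],[[0,0,0.06],[0,0,0],255],[[0,0,0.06],[0,0,0],255],[[0,0,0.06],[0,0,0],255]]'
```

```text
t: 10.85
eef_pos: [0.4945, -0.0678, 0.1011]
eef_rot: [3.103, 0.489, 0.001]
force: [-1.6, -1.9, 6.2]
width: 0.011
gripper_force: 42.2
t: 11.65
eef_pos: [0.4945, -0.0678, 0.1006]
eef_rot: [3.103, 0.489, 0.001]
force: [-1.3, -1.5, 6.4]
width: 0.011
gripper_force: 42.3
```

```bash
python3 -c "
from h import *
for k in range(3):
  s=observe();print(s['force'],s['eef_pos'],s['width'],s['gripper_force'])"
```

```text
[-1.25361102 -1.53113134  6.40323845] [ 0.49452005 -0.06778934  0.10055729] 0.011041864586007935 42.27655112743378
[-1.25361102 -1.53113134  6.40323845] [ 0.49452005 -0.06778934  0.10055729] 0.011041864586007935 42.27655112743378
[-1.25361102 -1.53113134  6.40323845] [ 0.49452005 -0.06778934  0.10055729] 0.011041864586007935 42.27655112743378
```

```bash
cat > chk.py <<'E'
import sys
from workcell import observe
s=observe();print(round(s['eef_pos'][2]*1000,2),s['force'].round(1));sys.exit(s['force'][2]>float(sys.argv[1]))
E
python3 -m jog '[[[0,0,0.02],[0,0,0],255],[[0,0,0.04],[0,0,0],255],[[0,0,0.06],[0,0,0],255],[[0,0,0.06],[0,0,0],255],[[0,0,0.06],[0,0,0],255],[[0,0,0.06],[0,0,0],255],[[0,0,0.06],[0,0,0],255],[[0,0,0.06],[0,0,0],255]]' >/dev/null; python3 chk.py 9 && \
python3 -m jog '[[[0,0,0.01],[0,0,0],255],[[0,0,0.02],[0,0,0],255],[[0,0,0.03],[0,0,0],255],[[0,0,0.04],[0,0,0],255],[[0,0,0.05],[0,0,0],255],[[0,0,0.05],[0,0,0],255],[[0,0,0.05],[0,0,0],255],[[0,0,0.05],[0,0,0],255]]' >/dev/null; python3 chk.py 9 && \
python3 -m jog '[[[0,0,0.01],[0,0,0],255],[[0,0,0.02],[0,0,0],255],[[0,0,0.03],[0,0,0],255],[[0,0,0.04],[0,0,0],255],[[0,0,0.05],[0,0,0],255],[[0,0,0.05],[0,0,0],255],[[0,0,0.05],[0,0,0],255],[[0,0,0.05],[0,0,0],255]]' >/dev/null; python3 chk.py 9 && \
python3 -m jog '[[[0,0,0.01],[0,0,0],255],[[0,0,0.02],[0,0,0],255],[[0,0,0.03],[0,0,0],255],[[0,0,0.04],[0,0,0],255],[[0,0,0.05],[0,0,0],255],[[0,0,0.05],[0,0,0],255],[[0,0,0.05],[0,0,0],255],[[0,0,0.05],[0,0,0],255]]' >/dev/null; python3 chk.py 9
```

```text
99.96 [-0.3 -1.4  5.8]
99.96 [-0.3 -1.4  5.8]
99.96 [-0.3 -1.4  5.8]
99.96 [-0.3 -1.4  5.8]False
False
False
False
```

```bash
sed -i 's/sys.exit(\(.*\))$/sys.exit(int(\1))/' chk.py
python3 -m jog '[[[0,0,0.01],[0,0,0],255],[[0,0,0.02],[0,0,0],255],[[0,0,0.03],[0,0,0],255],[[0,0,0.04],[0,0,0],255],[[0,0,0.05],[0,0,0],255],[[0,0,0.05],[0,0,0],255],[[0,0,0.05],[0,0,0],255],[[0,0,0.05],[0,0,0],255]]' >/dev/null; python3 chk.py 10 && \
python3 -m jog '[[[0,0,0.01],[0,0,0],255],[[0,0,0.02],[0,0,0],255],[[0,0,0.03],[0,0,0],255],[[0,0,0.04],[0,0,0],255],[[0,0,0.05],[0,0,0],255],[[0,0,0.05],[0,0,0],255],[[0,0,0.05],[0,0,0],255],[[0,0,0.05],[0,0,0],255]]' >/dev/null && python3 chk.py 10 && \
python3 -m jog '[[[0,0,0.01],[0,0,0],255],[[0,0,0.02],[0,0,0],255],[[0,0,0.03],[0,0,0],255],[[0,0,0.04],[0,0,0],255],[[0,0,0.05],[0,0,0],255],[[0,0,0.05],[0,0,0],255],[[0,0,0.05],[0,0,0],255],[[0,0,0.05],[0,0,0],255]]' >/dev/null && python3 chk.py 10 && \
python3 -m jog '[[[0,0,0.01],[0,0,0],255],[[0,0,0.02],[0,0,0],255],[[0,0,0.03],[0,0,0],255],[[0,0,0.04],[0,0,0],255],[[0,0,0.05],[0,0,0],255],[[0,0,0.05],[0,0,0],255],[[0,0,0.05],[0,0,0],255],[[0,0,0.05],[0,0,0],255]]' >/dev/null && python3 chk.py 10
```

```text
99.49 [-1.1 -2.4  6.6]
98.98 [-1.5 -1.7  6.7]
98.53 [-0.5 -1.5  7.6]
98.04 [-0.9 -1.6  7.6]
```

```bash

python3 -m jog '[[[0,0,0.01],[0,0,0],255],[[0,0,0.02],[0,0,0],255],[[0,0,0.03],[0,0,0],255],[[0,0,0.04],[0,0,0],255],[[0,0,0.05],[0,0,0],255],[[0,0,0.05],[0,0,0],255],[[0,0,0.05],[0,0,0],255],[[0,0,0.05],[0,0,0],255]]' >/dev/null; python3 chk.py 11 && \
python3 -m jog '[[[0,0,0.01],[0,0,0],255],[[0,0,0.02],[0,0,0],255],[[0,0,0.03],[0,0,0],255],[[0,0,0.04],[0,0,0],255],[[0,0,0.05],[0,0,0],255],[[0,0,0.05],[0,0,0],255],[[0,0,0.05],[0,0,0],255],[[0,0,0.05],[0,0,0],255]]' >/dev/null && python3 chk.py 11 && \
python3 -m jog '[[[0,0,0.01],[0,0,0],255],[[0,0,0.02],[0,0,0],255],[[0,0,0.03],[0,0,0],255],[[0,0,0.04],[0,0,0],255],[[0,0,0.05],[0,0,0],255],[[0,0,0.05],[0,0,0],255],[[0,0,0.05],[0,0,0],255],[[0,0,0.05],[0,0,0],255]]' >/dev/null && python3 chk.py 11 && \
python3 -m jog '[[[0,0,0.01],[0,0,0],255],[[0,0,0.02],[0,0,0],255],[[0,0,0.03],[0,0,0],255],[[0,0,0.04],[0,0,0],255],[[0,0,0.05],[0,0,0],255],[[0,0,0.05],[0,0,0],255],[[0,0,0.05],[0,0,0],255],[[0,0,0.05],[0,0,0],255]]' >/dev/null && python3 chk.py 11 && \
python3 -m jog '[[[0,0,0.01],[0,0,0],255],[[0,0,0.02],[0,0,0],255],[[0,0,0.03],[0,0,0],255],[[0,0,0.04],[0,0,0],255],[[0,0,0.05],[0,0,0],255],[[0,0,0.05],[0,0,0],255],[[0,0,0.05],[0,0,0],255],[[0,0,0.05],[0,0,0],255]]' >/dev/null && python3 chk.py 11 && \
python3 -m jog '[[[0,0,0.01],[0,0,0],255],[[0,0,0.02],[0,0,0],255],[[0,0,0.03],[0,0,0],255],[[0,0,0.04],[0,0,0],255],[[0,0,0.05],[0,0,0],255],[[0,0,0.05],[0,0,0],255],[[0,0,0.05],[0,0,0],255],[[0,0,0.05],[0,0,0],255]]' >/dev/null && python3 chk.py 11
```

```text
97.66 [-1.2 -1.2  8.2]
97.48 [-3.  -0.9 12.7]
```

Stop felt at about 97.5 mm (12.7 N). I refine the window angle from w1 and then turn at this depth.

```bash
python3 - <<'E'
from h import *
from scipy.optimize import least_squares
c=np.load('w1.npy',allow_pickle=True).item()
i=cv2.imread('pics/w1.png')
W=[[364.5,174.5],[418,165],[357,209],[398,236.5]]
P=np.array([ray(c,*w,.11) for w in W])
best=None
def g(x):
    r=[]
    for w,(rr,s) in zip(P,((.036,1),(.08,1),(.036,-1),(.08,-1))):
        t=x[2]+s*np.radians(24.5);r+=[w[0]-x[0]-rr*np.cos(t),w[1]-x[1]-rr*np.sin(t)]
    return r
s=least_squares(g,[.494,-.0675,-1.45]);print(s.x[:2],np.degrees(s.x[2]),s.cost,np.round(s.fun*1e3,1))
s=least_squares(lambda x:g([.4942,-.0675,x[0]]),[-1.45]);print(np.degrees(s.x))
# bar direction: dark pixels
h=cv2.cvtColor(i,cv2.COLOR_BGR2HSV);m=cv2.inRange(h,(0,0,0),(180,255,45))|cv2.inRange(h,(3,150,80),(20,255,255))
m[:160]=0;m[230:]=0;m[:,:305]=0;m[:,340:]=0
for r in(175,185,195,205,215,222): x=np.nonzero(m[r])[0];print(r,x.min() if len(x) else None,x.max() if len(x) else None,end=' ')
E
```

```text
[ 0.49483601 -0.06849346] -83.23953731579239 2.034868629464271e-06 [ 0.6  0.7 -1.6 -0.   0.2 -0.2  0.7 -0.5]
[-82.83964119]
175 327 328 185 327 328 195 327 328 205 326 328 215 315 328 222 315 327
```

```bash

python3 -m jog '[[[0,0,0],[0,0,-2],255],[[0,0,0],[0,0,-6],255],[[0,0,0],[0,0,-11],255],[[0,0,0],[0,0,-16],255],[[0,0,0],[0,0,-20],255],[[0,0,0],[0,0,-23],255],[[0,0,0],[0,0,-25],255],[[0,0,0],[0,0,-25],255]]'; python3 chk.py 17 && python3 -c "
from h import *
s=observe();print(s['ft_torque'])"
```

```text
t: 18.05
eef_pos: [0.4945, -0.0677, 0.0975]
eef_rot: [-2.923, -1.15, -0.002]
force: [-2.5, -0.9, 12.5]
width: 0.0108
gripper_force: 43.0
97.48 [-2.5 -0.9 12.5]
[-0.22469078  0.59015965  0.12837544]
```

```bash

python3 -m jog '[[[0,0,0],[0,0,-3],255],[[0,0,0],[0,0,-8],255],[[0,0,0],[0,0,-13],255],[[0,0,0],[0,0,-18],255],[[0,0,0],[0,0,-23],255],[[0,0,0],[0,0,-27],255],[[0,0,0],[0,0,-29],255],[[0,0,0],[0,0,-29],255]]' >/dev/null; python3 chk.py 17 && python3 -m jog '[[[0,0,0],[0,0,-3],255],[[0,0,0],[0,0,-8],255],[[0,0,0],[0,0,-13],255],[[0,0,0],[0,0,-18],255],[[0,0,0],[0,0,-21],255],[[0,0,0],[0,0,-24],255],[[0,0,0],[0,0,-24.9],255],[[0,0,0],[0,0,-24.9],255]]'; python3 -c "
from h import *
s=observe();print(s['ft_torque'],s['qpos'],R.from_rotvec(s['eef_rot']).apply([1,0,0]))
i=optics.camera('wrist')[:,:,::-1];cv2.imwrite('pics/w5.png',i);c=optics.get_calibration('wrist');np.save('w5.npy',c,allow_pickle=True)
h=cv2.cvtColor(i,cv2.COLOR_BGR2HSV);m=cv2.inRange(h,(5,120,80),(20,255,255))
n,l,st,ce=cv2.connectedComponentsWithStats(m)
for k in range(1,n):
  if st[k,4]>60: print(st[k],ce[k])
A=np.array([.4944,-.0676])
for th in(-80,-83.2,-86):
  t=np.radians(th);print(th,proj(c,[[A[0]+.058*np.cos(t),A[1]+.058*np.sin(t),.1]]).round(0))
"
```

```text
97.5 [-3.9 -0.2 11.5]
t: 19.65
eef_pos: [0.4943, -0.0676, 0.0975]
eef_rot: [-2.085, -2.35, -0.001]
force: [-3.7, -0.5, 11.9]
width: 0.011
gripper_force: 43.0
[-0.18570171  0.70628391  0.04594906] [-0.20702541  0.37709516  0.33178834  2.07538398 -0.18463419  0.71619867
  0.3623224 ] [-1.19143381e-01  9.92876917e-01  5.32086599e-04]
[593 195  30  13 128] [608.15625  199.578125]
-80 [[325. 340.]]
-83.2 [[320. 340.]]
-86 [[315. 340.]]
```

The tool yaw puts the orange mark at −83.2°, which matches the window. I release the grip, rise, and then check through the scene camera.

```bash

python3 -m jog '[[[0,0,0],[0,0,0],200],[[0,0,0],[0,0,0],160],[[0,0,0],[0,0,0],130],[[0,0,0],[0,0,0],130],[[0,0,-0.2],[0,0,0],130],[[0,0,-0.5],[0,0,0],130],[[0,0,-1],[0,0,0],130],[[0,0,-1.5],[0,0,0],130]]' 20
python3 -m jog '[[[0,0,-1.5],[0,0,0],60],[[0,0,-4],[0,0,0],0],[[0,0,-7],[0,0,0],0],[[0,0,-10],[0,0,0],0],[[0,0,-12],[0,0,0],0],[[0,0,-13],[0,0,0],0],[[0,0,-13],[0,0,0],0],[[0,0,-13],[0,0,0],0]]' 20
python3 -c "
from h import *
s=observe();print(s['t'],s['eef_pos'],R.from_rotvec(s['eef_rot']).apply([1,0,0]))
print(plan([.47,-.165,.28],6.8))
j=optics.camera('scene')[:,:,::-1];cv2.imwrite('pics/s1.png',j);c=optics.get_calibration('scene')
A=np.array([.4943,-.0676]);h=cv2.cvtColor(j,cv2.COLOR_BGR2HSV)
for r in(.042,.05,.058,.066,.074):
  row=[]
  for th in np.arange(-112,-54,3):
    t=np.radians(th);u,v=proj(c,[[A[0]+r*np.cos(t),A[1]+r*np.sin(t),.1]])[0].round().astype(int);row.append('%d/%d'%(h[v,u,0],h[v,u,1]))
  print(r,' '.join(row))
"
```

```text
t: 20.5
eef_pos: [0.4933, -0.0673, 0.1114]
eef_rot: [-2.084, -2.349, 0.002]
force: [-1.4, 0.2, -0.3]
width: 0.0419
gripper_force: 0.0
t: 21.3
eef_pos: [0.4934, -0.0674, 0.2407]
eef_rot: [-2.084, -2.349, 0.002]
force: [-0.1, 0.7, -0.0]
width: 0.0853
gripper_force: 0.0
21.3 [ 0.49343885 -0.0673705   0.24066086] [-1.18986039e-01  9.92895876e-01  3.18236483e-04]
(array([-9.41, -3.5 , -3.93]), array([-0.09, -0.02,  0.03]))
0.042 135/2 120/1 120/1 120/1 0/0 108/11 11/188 11/188 11/186 13/199 11/179 11/179 13/194 13/194 13/197 13/197 11/188 11/188 9/72 9/72
0.05 120/1 0/0 0/0 113/4 114/8 10/160 10/160 11/177 9/140 10/147 10/152 10/152 9/146 12/191 12/191 14/198 11/189 11/189 10/67 10/67
0.058 150/3 150/4 165/3 150/5 120/6 10/130 10/142 10/157 11/153 10/153 10/155 10/153 10/157 11/156 10/153 12/196 12/196 10/160 9/70 0/10
0.066 158/7 150/3 160/5 130/5 9/46 10/139 10/155 10/153 11/155 11/155 10/151 10/156 10/152 11/153 11/153 11/152 10/152 10/157 10/77 6/8
0.074 140/5 165/3 150/3 120/2 160/6 150/5 8/22 10/69 10/64 10/64 8/61 10/138 10/146 10/156 11/155 11/152 12/199 11/192 8/67 0/8
```

Orange fills the window (hue about 10–14 across the opening). Next is a wrist look from between, taking in both the hole and the funnel.

```bash

python3 -m jog '[[[-2,-0.5,-1],[0,0,0],0],[[-4,-1.5,-2],[0,0,0],0],[[-6,-2.5,-3],[0,0,0],0],[[-8,-3,-4],[0,0,0],0],[[-9.4,-3.5,-4],[0,0,0],0],[[-9.4,-3.5,-4],[0,0,0],0],[[-9.4,-3.5,-4],[0,0,0],0],[[-9.4,-3.5,-4],[0,0,0],0]]' 20
python3 -c "
from h import *
s=observe();print(s['t'],s['eef_pos'],s['eef_rot'])
i=optics.camera('wrist')[:,:,::-1];cv2.imwrite('pics/w6.png',i);c=optics.get_calibration('wrist');np.save('w6.npy',c,allow_pickle=True)
A=np.array([.4943,-.0676]);t=np.radians(-83.2)
print('neck pred',proj(c,[[A[0]+.058*np.cos(t),A[1]+.058*np.sin(t),.1]]),'knob',proj(c,[[*A,.148]]),'funnel rim pred',proj(c,[[.4287,-.332,.104]]))
big=cv2.resize(i[100:400,160:480],(800,600),fx=0,fy=0,interpolation=cv2.INTER_CUBIC);cv2.imwrite('pics/c6.png',big)
"
```

```text
t: 22.15
eef_pos: [0.4705, -0.1637, 0.2807]
eef_rot: [-2.082, -2.35, 0.001]
force: [0.2, -0.5, 0.7]
width: 0.0855
gripper_force: 0.0
22.15 [ 0.47049977 -0.16373601  0.28070227] [-2.08230550e+00 -2.35016439e+00  1.04807833e-03]
neck pred [[355.81527666 131.00571025]] knob [[363.97693176  65.84401559]] funnel rim pred [[266.14588084 304.50580125]]
```

View pics/c6.png

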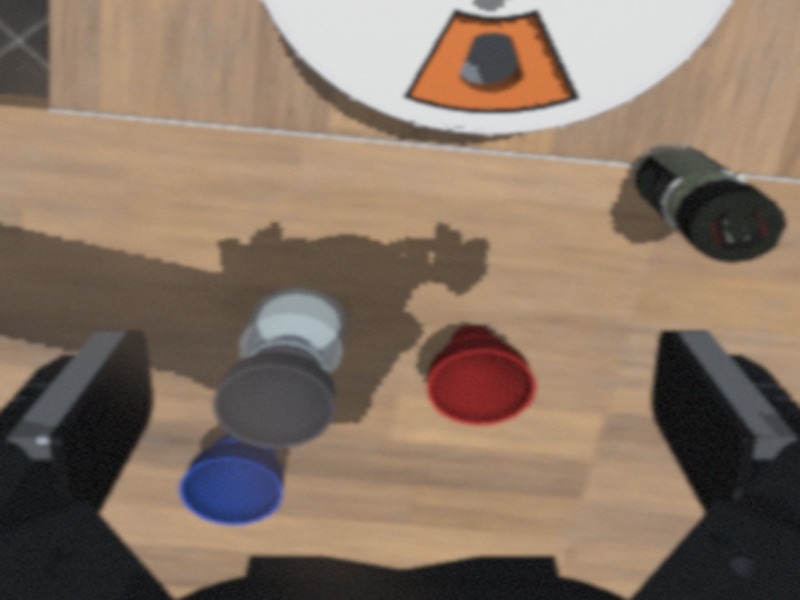

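The view shows orange filling the window, with the hole at full-image (356,131) against a predicted (356,131). The funnel rim ellipse is centred at crop (276,400), which is full-image (270,300).

```bash
python3 - <<'E'
from h import *
from scipy.optimize import least_squares
c=np.load('w6.npy',allow_pickle=True).item();i=cv2.imread('pics/w6.png')
# extremes of the rim: L, R, bottom
L,Rr,B=160+217*.4-.3,160+335*.4-.3,100+447*.5-.3
a=np.linspace(0,2*np.pi,180)
def f(x):
    p=proj(c,np.c_[x[0]+.027*np.cos(a),x[1]+.027*np.sin(a),0*a+x[2]]);return [p[:,0].min()-L,p[:,0].max()-Rr,p[:,1].max()-B]
s=least_squares(f,[.43,-.33,.104],x_scale=[.01,.01,.01],diff_step=1e-4);print('free z',s.x,s.cost)
s=least_squares(lambda x:f([*x,.104]),[.43,-.33],diff_step=1e-4);print('z.104',s.x,s.fun)
t=cv2.imread('pics/top0.png');ct=optics.get_calibration('top')
print('top',ray(ct,300+565/5-.4,185+276/5-.4,.104), 'bottle base w6',ray(c,160+292*.4,100+325*.5,.02))
print('red/blue',ray(c,160+482*.4,100+370*.5,.062),ray(c,160+232*.4,100+487*.5,.062))
# refine: grey funnel mask ellipse
h=cv2.cvtColor(i,cv2.COLOR_BGR2HSV)
hole=cv2.inRange(h,(0,0,0),(180,90,140));hole[:112]=0;hole[148:]=0;hole[:,:335]=0;hole[:,:335]=0;hole[:,378:]=0
n,l,st,ce=cv2.connectedComponentsWithStats(hole);print([(st[k].tolist(),ce[k].round(1).tolist()) for k in range(1,n) if st[k,4]>50])
for y in(-30,0,6.8,60):print(y,plan([s.x[0],s.x[1],.2],y))
E
```

```text
free z [ 0.43310359 -0.33027344  0.10378053] 4.8467614016778965e-27
z.104 [ 0.43312061 -0.33009871] [-0.01542209  0.015444    0.00080456]
top [ 0.4293594  -0.33076846  0.104     ] bottle base w6 [ 0.43027024 -0.32414109  0.02      ]
red/blue [ 0.53099582 -0.32054254  0.062     ] [ 0.41130412 -0.42607515  0.062     ]
[([345, 117, 22, 25, 423], [355.6, 129.6])]
-30 (array([-16.06,  -5.72,   8.09]), array([-8.000e-02, -1.000e-02,  3.692e+01]))
0 (array([-16.06,  -5.72,   8.09]), array([-0.07, -0.03,  6.92]))
6.8 (array([-16.06,  -5.72,   8.09]), array([-0.07, -0.04,  0.12]))
60 (array([-16.06,  -5.72,   8.09]), array([-5.000e-02, -6.000e-02, -5.308e+01]))
```

```bash

python3 -m jog '[[[-2,-0.7,1],[0,0,0],0],[[-5,-1.8,2],[0,0,0],0],[[-8,-2.9,3.5],[0,0,0],0],[[-11,-4,5],[0,0,0],0],[[-13.5,-4.9,6.5],[0,0,0],0],[[-15.5,-5.5,7.5],[0,0,0],0],[[-16.1,-5.7,8],[0,0,0],0],[[-16.1,-5.7,8],[0,0,0],0]]' 20
python3 -c "
from h import *
print(plan([.4331,-.3301,.052],6.8))
i=optics.camera('wrist')[:,:,::-1];cv2.imwrite('pics/w7.png',i);c=optics.get_calibration('wrist')
a=np.linspace(0,2*np.pi,180)
p=proj(c,np.c_[.4331+.027*np.cos(a),-.3301+.027*np.sin(a),0*a+.104]);print('pred rim',p.min(0),p.max(0))
g=i.astype(int);gray=(abs(g[:,:,0]-g[:,:,2])<14)&(g.mean(2)>40)&(g.mean(2)<150)
m=(gray*255).astype(np.uint8);m[:,:230]=0;m[:,410:]=0;m[:120]=0;m[330:]=0
n,l,st,ce=cv2.connectedComponentsWithStats(m)
print([(st[k].tolist(),ce[k].round(1).tolist()) for k in range(1,n) if st[k,4]>150])
"
```

```text
t: 23.0
eef_pos: [0.4328, -0.3313, 0.2007]
eef_rot: [-2.085, -2.348, 0.001]
force: [-0.3, 0.5, -0.3]
width: 0.0855
gripper_force: 0.0
(array([ 0.1 ,  0.07, 14.87]), array([-0.09, -0.06, -0.01]))
pred rim [284.88805736 155.53763511] [353.8117403 221.4504292]
[([286, 137, 67, 83, 3665], [319.0, 183.6])]
```

```bash

python3 -m jog '[[[0,0,2],[0,0,0],0],[[0,0,4.5],[0,0,0],0],[[0.1,0,7],[0,0,0],0],[[0.1,0,9.5],[0,0,0],0],[[0.1,0,11.5],[0,0,0],0],[[0.1,0,13],[0,0,0],0],[[0.1,0,14.2],[0,0,0],0],[[0.1,0,14.8],[0,0,0],0]]' 20
python3 -m jog '[[[0,0,0],[0,0,0],30],[[0,0,0],[0,0,0],60],[[0,0,0],[0,0,0],80],[[0,0,0],[0,0,0],100],[[0,0,0],[0,0,0],130],[[0,0,0],[0,0,0],150],[[0,0,0],[0,0,0],150],[[0,0,0],[0,0,0],150]]' 25
python3 chk.py 5
```

```text
t: 23.85
eef_pos: [0.4334, -0.3299, 0.053]
eef_rot: [-2.084, -2.351, -0.001]
force: [-0.3, -0.3, 0.9]
width: 0.0855
gripper_force: 0.0
t: 24.65
eef_pos: [0.4336, -0.3311, 0.0544]
eef_rot: [2.084, 2.349, 0.001]
force: [-0.1, 0.1, 6.7]
width: 0.0533
gripper_force: 25.8
54.39 [-0.1  0.1  6.7]
```

Gripped the funnel (53.3 mm, 26 N). Now I lift it.

```bash

python3 -m jog '[[[0,0,-0.5],[0,0,0],150],[[0,0,-1.5],[0,0,0],150],[[0,0,-3],[0,0,0],150],[[0,0,-5],[0,0,0],150],[[0,0,-7],[0,0,0],150],[[0,0,-9],[0,0,0],150],[[0,0,-11],[0,0,0],150],[[0,0,-12],[0,0,0],150]]' 25
python3 -c "
from h import *
s=observe();p=[.4943+.058*np.cos(np.radians(-83.2)),-.0676+.058*np.sin(np.radians(-83.2))];print(p,plan([*p,.175],6.8),s['force'])
i=optics.camera('wrist')[:,:,::-1];cv2.imwrite('pics/w8.png',i);c=optics.get_calibration('wrist');
a=np.linspace(0,2*np.pi,180)
for dz in(.048,.050,.052):
  o=s['eef_pos'];p=proj(c,np.c_[o[0]+.027*np.cos(a),o[1]+.027*np.sin(a),0*a+o[2]+dz]);print(dz,'pred rim',p.min(0),p.max(0))
print(i[225:330:3,319].mean(1).astype(int))
print([int(i[r,290:350].mean()) for r in range(200,330,3)])
j=optics.camera('scene')[:,:,::-1];cv2.imwrite('pics/s2.png',j);cs=optics.get_calibration('scene')
print('scene funnel tip/rim',proj(cs,[[*s['eef_pos'][:2],s['eef_pos'][2]+d] for d in(-.0105,.0515)]))
"
```

```text
t: 25.45
eef_pos: [0.4338, -0.3314, 0.1763]
eef_rot: [2.083, 2.347, 0.002]
force: [0.6, 0.2, -0.8]
width: 0.053
gripper_force: 26.4
[np.float64(0.5011674301617771), np.float64(-0.12519199947017914)] (array([19.67,  9.14,  0.12]), array([0.17, 0.11, 0.01])) [ 0.62609487  0.17840681 -0.81739034]
0.048 pred rim [249.58210753 236.11125675] [387.18040517 354.02884722]
0.05 pred rim [248.61301006 238.44513108] [388.13514477 357.62881594]
0.052 pred rim [247.61639906 240.84946025] [389.11693016 361.32433199]
[ 66  73  67 136 154  81  79  81  81  92  99 104 108  86  75  77  78  79
  79  78  80  80  80  81  79  80  79  79  78  78  78  78  79  80  79]
[167, 155, 128, 116, 126, 109, 92, 76, 70, 66, 69, 79, 131, 136, 100, 81, 81, 87, 93, 98, 104, 106, 96, 89, 90, 83, 77, 77, 77, 77, 78, 78, 78, 78, 78, 78, 78, 78, 78, 78, 79, 78, 78, 77]
scene funnel tip/rim [[413.59242547 243.72383291]
 [418.08976926 221.02577749]]
```

```bash

python3 -m jog '[[[1.5,0.7,0],[0,0,0],150],[[4.5,2.1,0],[0,0,0],150],[[8,3.8,0],[0,0,0],150],[[11.5,5.4,0],[0,0,0],150],[[15,7,0],[0,0,0],150],[[17.5,8.2,0],[0,0,0],150],[[19,8.9,0],[0,0,0],150],[[19.45,9.14,0],[0,0,0],150]]' 25
python3 -m jog '[[[0,0,0],[0.1,0.1,0],150],[[0,0,0],[0.1,0.1,0],150],[[0,0,0.5],[0.1,0.1,0],150],[[0,0,1.5],[0.1,0.1,0],150],[[0,0,2.5],[0.1,0.1,0],150],[[0,0,3.2],[0.1,0.1,0],150],[[0,0,3.8],[0.1,0.1,0],150],[[0,0,4],[0.1,0.1,0],150]]' 25
python3 -c "
from h import *
s=observe();T=R.from_rotvec(s['eef_rot']);p=[.50117,-.12519];print(plan([*p,.0884],6.8),'tilt',T.apply([0,0,1]),s['force'])
j=optics.camera('scene')[:,:,::-1];cv2.imwrite('pics/s3.png',j);cs=optics.get_calibration('scene')
n=np.array([*p,0]);z=s['eef_pos'][2]+.0496-.062
print('spout bottom/collar L R pred',[proj(cs,[n+[0,0,z+h]])[0].round(1) for h in(0,.024,.062)],'z',z)
g=j.astype(int).mean(2).astype(int)
u0,v0=proj(cs,[n+[0,0,z+.01]])[0].round().astype(int);print(u0,v0)
for v in range(v0-14,v0+8,2): print(v,g[v,u0-16:u0+17])
"
```

```text
t: 26.35
eef_pos: [0.5006, -0.1242, 0.1727]
eef_rot: [-2.08, -2.352, 0.001]
force: [0.6, -0.4, -0.7]
width: 0.0529
gripper_force: 26.4
t: 27.15
eef_pos: [0.5002, -0.1267, 0.1326]
eef_rot: [-2.083, -2.347, 0.002]
force: [0.3, 0.3, -1.5]
width: 0.0529
gripper_force: 26.4
(array([0.13, 0.13, 4.42]), array([-0.18, -0.11,  0.02])) tilt [-0.00340157  0.00157299 -0.99999298] [ 0.34522232  0.32471887 -1.49107377]
spout bottom/collar L R pred [array([342.1, 211.1]), array([342.4, 203.5]), array([342.9, 191. ])] z 0.12022314474936421
342 208
194 [252 252 253 249 168 165  77  64  66  68  69  70  66  66  65  68  66  76
 117 149 153 126 118 115 112 111 107 104  96  88  92  93  96]
196 [248 248 251 254 255 255 182 105  95  70  66  67  69  66  62  88 125 111
 119 150 154 121 116 110 102 104  98 101  87  88  90  90  93]
198 [124 142 142  77 252 255 242 110 100  71  68  70  71  66  66  87 125  91
 117 121 113 112 111 117 111 107 102  94 100 113 100  94  97]
200 [ 72  74  71  53 231 255 255 255 144  68  68  71  69  68  65  95 124  93
 116 114 116 115 113 108 103  96 138 230 118  87  94  96  97]
202 [ 
[... 266 characters left out ...]
 182]
206 [123  79  75  93  84 247 255 253 255 254 249 174 114 104 104 124 129 106
 106 110 110 111 107 144 251 255 254 253 253 255 166 178 179]
208 [159 154 112 100  89 105 255 255 255 205 146 151 105 109 117 119 120 121
 121 119 114 104 158 205 203 196 101 240 247 249 154 154 186]
210 [104 107 108  96  91 111 245 255 255 125 154 138 107 110 116 116 119 120
 117 115 113 102 155 158 159 160  98 101 145 147 141 141 187]
212 [112 109 109 107 135 142 228 250 108  94  92 131 118 112 113 117 120 120
 118 113 111 120 129 132  97  95  59 129 148 147 144 152 189]
214 [223 220 224 255 255 199  92 102 109  98  94 153 147 137 118 120 126 115
 112 122 144 141 142 144 102  75  91 151 150 137 160 194 191]
```

```bash

python3 -m jog '[[[0,0.05,0.3],[0,0,0],150],[[-0.05,0.1,0.6],[0,0,0],150],[[-0.05,0.1,0.9],[0,0,0],150],[[-0.05,0.1,1.2],[0,0,0],150],[[-0.05,0.1,1.5],[0,0,0],150],[[-0.05,0.1,1.7],[0,0,0],150],[[-0.05,0.1,1.8],[0,0,0],150],[[-0.05,0.1,1.8],[0,0,0],150]]' 25
python3 chk.py 4 && python3 -m jog '[[[0,0,0.1],[0,0,0],150],[[0,0,0.2],[0,0,0],150],[[0,0,0.3],[0,0,0],150],[[0,0,0.4],[0,0,0],150],[[0,0,0.5],[0,0,0],150],[[0,0,0.5],[0,0,0],150],[[0,0,0.5],[0,0,0],150],[[0,0,0.5],[0,0,0],150]]' && python3 chk.py 4
```

```text
t: 28.0
eef_pos: [0.5016, -0.127, 0.1154]
eef_rot: [-2.084, -2.348, 0.0]
force: [-0.1, -0.6, -1.3]
width: 0.0532
gripper_force: 26.4
115.44 [-0.1 -0.6 -1.3]
t: 28.8
eef_pos: [0.5017, -0.127, 0.1106]
eef_rot: [-2.084, -2.348, 0.0]
force: [-0.4, -0.2, -0.2]
width: 0.0535
gripper_force: 26.4
110.63 [-0.4 -0.2 -0.2]
```

```bash

python3 -m jog '[[[0,0,0.05],[0,0,0],150],[[0,0,0.1],[0,0,0],150],[[0,0,0.15],[0,0,0],150],[[0,0,0.2],[0,0,0],150],[[0,0,0.2],[0,0,0],150],[[0,0,0.2],[0,0,0],150],[[0,0,0.2],[0,0,0],150],[[0,0,0.2],[0,0,0],150]]' >/dev/null&& python3 chk.py 4 && python3 -m jog '[[[0,0,0.05],[0,0,0],150],[[0,0,0.1],[0,0,0],150],[[0,0,0.15],[0,0,0],150],[[0,0,0.2],[0,0,0],150],[[0,0,0.25],[0,0,0],150],[[0,0,0.3],[0,0,0],150],[[0,0,0.3],[0,0,0],150],[[0,0,0.3],[0,0,0],150]]' >/dev/null && python3 chk.py 4 && python3 -m jog '[[[0,0,0.05],[0,0,0],150],[[0,0,0.1],[0,0,0],150],[[0,0,0.15],[0,0,0],150],[[0,0,0.2],[0,0,0],150],[[0,0,0.25],[0,0,0],150],[[0,0,0.3],[0,0,0],150],[[0,0,0.3],[0,0,0],150],[[0,0,0.3],[0,0,0],150]]' >/dev/null && python3 chk.py 4
```

```text
108.59 [-0.6 -0.4 -1.9]
105.56 [-0.3 -0.4 -0.3]
102.58 [ 0.1 -0.3 -0.7]
```

The spout is 10 mm into the hole with no force, so I continue.

```bash

python3 -m jog '[[[0,0,0.05],[0,0,0],150],[[0,0,0.1],[0,0,0],150],[[0,0,0.2],[0,0,0],150],[[0,0,0.3],[0,0,0],150],[[0,0,0.4],[0,0,0],150],[[0,0,0.5],[0,0,0],150],[[0,0,0.5],[0,0,0],150],[[0,0,0.5],[0,0,0],150]]' >/dev/null&& python3 chk.py 4 && python3 -m jog '[[[0,0,0.05],[0,0,0],150],[[0,0,0.1],[0,0,0],150],[[0,0,0.2],[0,0,0],150],[[0,0,0.3],[0,0,0],150],[[0,0,0.4],[0,0,0],150],[[0,0,0.5],[0,0,0],150],[[0,0,0.5],[0,0,0],150],[[0,0,0.5],[0,0,0],150]]' >/dev/null && python3 chk.py 4 && python3 -m jog '[[[0,0,0.05],[0,0,0],150],[[0,0,0.1],[0,0,0],150],[[0,0,0.15],[0,0,0],150],[[0,0,0.2],[0,0,0],150],[[0,0,0.25],[0,0,0],150],[[0,0,0.3],[0,0,0],150],[[0,0,0.3],[0,0,0],150],[[0,0,0.3],[0,0,0],150]]' >/dev/null && python3 chk.py 4
```

```text
97.54 [0.6 0.2 0. ]
92.54 [-0.3  0.1 -1.8]
89.61 [ 0.2 -0.3 -1.2]
```

```bash

python3 -m jog '[[[0,0,0.02],[0,0,0],150],[[0,0,0.04],[0,0,0],150],[[0,0,0.06],[0,0,0],150],[[0,0,0.08],[0,0,0],150],[[0,0,0.1],[0,0,0],150],[[0,0,0.1],[0,0,0],150],[[0,0,0.1],[0,0,0],150],[[0,0,0.1],[0,0,0],150]]' >/dev/null&& python3 chk.py 2.5 && python3 -m jog '[[[0,0,0.02],[0,0,0],150],[[0,0,0.04],[0,0,0],150],[[0,0,0.06],[0,0,0],150],[[0,0,0.06],[0,0,0],150],[[0,0,0.06],[0,0,0],150],[[0,0,0.06],[0,0,0],150],[[0,0,0.06],[0,0,0],150],[[0,0,0.06],[0,0,0],150]]' >/dev/null && python3 chk.py 2.5 && python3 -m jog '[[[0,0,0.02],[0,0,0],150],[[0,0,0.04],[0,0,0],150],[[0,0,0.06],[0,0,0],150],[[0,0,0.06],[0,0,0],150],[[0,0,0.06],[0,0,0],150],[[0,0,0.06],[0,0,0],150],[[0,0,0.06],[0,0,0],150],[[0,0,0.06],[0,0,0],150]]' >/dev/null && python3 chk.py 2.5
```

```text
88.67 [-1.1 -0.2 -0. ]
88.58 [-1.8  0.5  6.3]
```

Seated (6.3 N at 88.6 mm, expected 88.4). I release and retreat straight up.

```bash

python3 -m jog '[[[0,0,-0.03],[0,0,0],110],[[0,0,-0.05],[0,0,0],70],[[0,0,-0.05],[0,0,0],30],[[0,0,-0.05],[0,0,0],0],[[0,0,-0.05],[0,0,0],0],[[0,0,-0.05],[0,0,0],0],[[0,0,-0.05],[0,0,0],0],[[0,0,-0.05],[0,0,0],0]]' 20
python3 -m jog '[[[0,0,-0.3],[0,0,0],0],[[0,0,-1],[0,0,0],0],[[0,0,-2.5],[0,0,0],0],[[0,0,-4.5],[0,0,0],0],[[0,0,-7],[0,0,0],0],[[0,0,-10],[0,0,0],0],[[0,0,-12],[0,0,0],0],[[0,0,-13],[0,0,0],0]]' 20
python3 - <<'E'
from h import *
import time
s=observe();print(s['t'],s['eef_pos'])
i=optics.camera('wrist')[:,:,::-1];cv2.imwrite('pics/w9.png',i);c=optics.get_calibration('wrist')
j=optics.camera('scene')[:,:,::-1];cv2.imwrite('pics/s4.png',j);cs=optics.get_calibration('scene')
a=np.linspace(0,2*np.pi,180);n=[.50117,-.12519]
p=proj(c,np.c_[n[0]+.027*np.cos(a),n[1]+.027*np.sin(a),0*a+.138]);print('pred rim',p.min(0),p.max(0))
g=i.astype(int);m=(((abs(g[:,:,0]-g[:,:,2])<16)&(g.mean(2)>40)&(g.mean(2)<160))*255).astype(np.uint8)
print('row thru rim',[int(x) for x in g[int(p[:,1].mean()),255:385:3].mean(1)])
print('col',[int(x) for x in g[int(p[:,1].min())-20:int(p[:,1].max())+20:3,int(p[:,0].mean())].mean(1)])
gs=j.astype(int).mean(2).astype(int);pr=proj(cs,[[n[0]+.027*np.cos(t),n[1]+.027*np.sin(t),.138] for t in a]);print('scene rim',pr.min(0),pr.max(0),'knob top',proj(cs,[[.4943,-.0676,.148]]))
for v in range(int(pr[:,1].min())-4,int(pr[:,1].max())+14,2): print(v,gs[v,int(pr[:,0].min())-5:int(pr[:,0].max())+7])
E
```

```text
t: 36.0
eef_pos: [0.5016, -0.127, 0.0885]
eef_rot: [-2.084, -2.348, 0.0]
force: [0.1, -0.2, 0.3]
width: 0.0857
gripper_force: 0.0
t: 36.8
eef_pos: [0.5029, -0.1275, 0.221]
eef_rot: [2.085, 2.349, 0.004]
force: [-0.0, -0.6, -0.3]
width: 0.0855
gripper_force: 0.0
36.8 [ 0.50290567 -0.12751298  0.22100164]
pred rim [280.67363815 156.67616948] [353.2288455  225.87785112]
row thru rim [213, 215, 212, 214, 213, 214, 213, 213, 196, 142, 102, 95, 98, 100, 102, 103, 105, 109, 110, 113, 112, 109, 105, 105, 106, 103, 98, 95, 91, 87, 87, 83, 63, 134, 201, 213, 214, 213, 213, 214, 214, 213, 214, 214]
col [124, 127, 124, 71, 112, 135, 136, 110, 94, 57, 58, 63, 68, 119, 119, 118, 102, 96, 107, 115, 116, 116, 116, 118, 116, 116, 117, 116, 107, 95, 151, 106, 79, 81, 81, 78, 76]
scene rim [331.39259373 198.89690296] [353.27128662 212.3658595 ] knob top [[320.99380892 196.38370395]]
194 [250 250 250 250 250 250 250 250 250 250 250 250 250 250 250 250 251 251
 248 254 236 222 174 175 165 115  89  79  80  88  93  90  94  93]
196 [245 239 249 253 252 250 250 250 250 250 250 250 250 250 250 250 250 250
 25
[... 1364 characters left out ...]
51 251 255 231 165  96  86 101 104 104 109 107 113 114 111 113
 110 112 110 109 108 106  82  90 145 146 124 145 179 187 185 187]
218 [250 250 250 250 250 251 253 255 234 164  95  96 119 111 103 103 106 106
 104 104 112 103  92  85 117 147 148 138 153 147 186 190 188 185]
220 [250 250 250 250 250 250 250 250 251 254 255 220  91  90 102 164 117 110
 108 113 101  84 115 145 144 141 154 138 157 151 166 170 178 183]
222 [250 250 250 250 250 250 250 250 250 250 251 252 255 248 219 131  95  89
  87  83 106 220 222 229 177 183 125 147 153 172 176 176 173 175]
224 [250 250 250 250 250 250 250 250 250 250 250 250 250 251 251 255 245 225
 255 255 255 253 250 229 122  99 118 149 155 171 178 176 174 173]
```

The rim sits where a seated, upright funnel should be in both cameras (wrist columns 281–353 and scene rows 200–213 match the prediction). The sector is locked and the arm is clear, so I hand in.

```bash
python3 -c "
from workcell import workorder
print(workorder.sign_off())"
```

```text
the job is handed in; nothing more can be done
None
```

I handed the job in at about 37 s: the orange sector fills the window with the knob released and the funnel seated upright in its hole. The camera checks matched for both; the knob being fully up was not measured directly, and the hand-in returned no verdict.

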